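Wring the ground block onto its mate

TASK

Take the longer loose aluminium block and set it down gently, lengthwise, on its twin in the jig, about 30 mm short of the end stop and a centimetre clear of the side fence, and let go. Then wring the two together: with closed fingertips on its press plate (not gripping), feel for the plate and press down with roughly 10 N (under 5 N does not wring, 40 N marks the faces), and under that steady pressure slide it against the fence and along it to the stop, until the two faces cover each other completely. Lift off without shifting it and leave everything else where it is.

Things in the scene. Friction and masses are not known exactly. Their poses are not given: they have to be found in the camera images.
- block: The longer loose block: ground aluminium, 110 x 50 x 36 mm (x, y, z), 0.43 to 0.57 kg in all, lying flat. Origin at the centre of its underside; x along its length, z up; either way round is right. Over it, on a screw, sits a black press plate (100 x 42 x 8 mm) whose height is set differently each time and not reported: its top lies 46 to 66 mm above the origin, rigid under load.
- mate: The lower block, twin of the loose one (110 x 50 x 36 mm aluminium, no press plate), fixed in the jig on a dark plate 10 mm thick. Origin at the centre of its underside, 10 mm above the shelf; x along its length towards the end stop, y across its width away from the side fence, z up. Its oiled face slides easily (friction 0.15), so fingertips pressing the plate with about 10 N drag the upper block along.
- mate_face (a point): Centre of the lower block's upper face, 46 mm above the shelf, axes as the lower block's. Wrung home, the loose block's origin lies here. In this frame the end stop's face is at x = +55 mm (44 mm wide) and the side fence's face at y = -25 mm (from x = -46 to +46 mm); both are steel, 12 mm thick, and rise 12 mm above this face. The -x end and the +y side are open.
- short_block: Bystander: loose aluminium block of the same section but only 68 mm long (68 x 50 x 36 mm), with a 60 mm press plate, 50 mm high in all; the two loose blocks swap places from run to run; origin at the centre of its underside.
- file_holder: Bystander: loose aluminium L-section file holder, 150 mm long, 38 mm high, origin at the centre of its underside.
- toe_cap: Bystander: loose black rubber boot toe cap, about 95 mm across, 54 mm high, origin at the centre of its underside.
- bowl: Bystander: loose white ceramic bowl, 130 mm across, 55 mm high, origin at the centre of its underside.
- compass_case: Bystander: loose green plastic compass case with a snap lid, 98 x 72 x 26 mm, origin at the centre of its underside.
- brush: Bystander: loose brush lying at the left, handle towards the robot, origin under its middle.
- jig: The whole wringing jig, rigid and fixed to the shelf (dark plate 170 x 100 mm, stop, fence and lower block together), origin at the centre of the lower block in plan, on the shelf; axes as the lower block's.
Mind the look-alikes: they are no part of the job. Leave any green or yellow look-alike of the jig alone.

How it is judged:
On the way, in this order (a step that is already met when the one before it is completed fails the run):
1. the long block lies lengthwise on the lower one, 18 to 45 mm short of the stop and 3 to 18 mm clear of the fence, let go (x of block in the frame of mate_face between -0.045 and -0.018 m and y of block in the frame of mate_face between 0.003 and 0.018 m and z of block in the frame of mate_face between -0.003 and 0.002 m and angle between block's own z axis and vertical below 0.03 rad and angle between the x axis of block and the x axis of mate, either way round below 0.15 rad and contact force between the fingers and block below 0.2 N and linear speed of block below 0.02 m/s), for 0.2 s.
2. it is pressed down from above by the fingertips (the faces bear on each other with over 9 N) while 4 to 16 mm short of the stop (x of block in the frame of mate_face between -0.016 and -0.004 m and z of block in the frame of mate_face between -0.003 and 0.002 m and angle between block's own z axis and vertical below 0.03 rad and contact force between block and mate above 9 N and contact force between the fingers and block above 2.5 N and z of the grasp point in the frame of block above 0.056 m), for 0.1 s.
3. it is still pressed (over 9 N between the faces) when home against stop and fence (x of block in the frame of mate_face between -0.003 and 0.003 m and y of block in the frame of mate_face between -0.003 and 0.003 m and z of block in the frame of mate_face between -0.003 and 0.002 m and angle between block's own z axis and vertical below 0.03 rad and angle between the x axis of block and the x axis of mate, either way round below 0.05 rad and contact force between block and mate above 9 N and contact force between the fingers and block above 2.5 N and z of the grasp point in the frame of block above 0.056 m), for 0.2 s.
At the end, for the whole second after the job is handed in: The long block lies flat on the lower block, covering it to within 3 mm lengthwise and across and 0.05 rad in yaw, let go and at rest (x of block in the frame of mate_face between -0.003 and 0.003 m and y of block in the frame of mate_face between -0.003 and 0.003 m and z of block in the frame of mate_face between -0.003 and 0.002 m and angle between block's own z axis and vertical below 0.03 rad and angle between the x axis of block and the x axis of mate, either way round below 0.05 rad and contact force between the fingers and block below 0.2 N and linear speed of block below 0.01 m/s); the robot touches nothing.
It fails at once if the block is banged or pressed with over 45 N on the lower block (contact force between block and mate above 45 N).
It fails at once if a bystander (short block, file holder, toe cap, bowl, compass case or brush) is moved more than 20 mm (distance of any of short_block, file_holder, toe_cap, bowl, compass_case, brush from where it was at the start of the episode above 0.02 m).
It also fails if it takes over 61 s, if anything falls off the work surface, if the arm or the gripper's body presses on something with over 40 N, if the wrist force passes 120 N, or if a joint passes its speed limit or range.

ROBOT

A 6-joint arm with a two-finger parallel gripper is mounted at the origin on the work surface. World frame = base frame: x ahead of the robot, y to its left, z up, the work surface at z = 0. Lengths are in m, angles in rad, forces in N, time in s.
With the tool pointing down it reaches from about 0.35 to 0.775 m from the base axis. Payload 7.3 kg.
Tool frame: the origin (TCP) lies midway between the tips of the shut fingers; the grasp point (between the pads) lies 19 mm behind it; z points along the fingers, y is the direction in which the jaws open and shut (so a half turn about z gives the same grasp; the last joint's range is limited). The gripper opens to 92 mm and grips with 3 to 60 N. Pads are 19 mm wide; open, the fingers measure 130 mm over their backs; the gripper's body (75 mm by 190 mm) begins 47 mm behind the grasp point.
Start: joints at [0.967, 0.342, 1.524, -0, 1.275, -0.146], TCP at [0.232, 0.471, 0.227] pointing down, gripper open.
Joint ranges: [-2.53, 2.53], [-0.77, 2.02], [0.04, 2.7], [-1, 4.14], [0.28, 2.66], [-3.11, 3.11]. Speed limits (rad/s): [2.57, 2.57, 3.14, 3.14, 3.14, 3.14].

INTERFACE

Orientations are given as [roll, pitch, yaw] about the fixed x, y, z axes, in that order (R = Rz(yaw) Ry(pitch) Rx(roll)).
In Python, from cell import robot gives the robot as it stands.
- The arm moves only by the tool step_arm, never from a script. Its argument "moves" is a list that holds one entry, the list of rows, each a list of 4 numbers: the shift along the tool's x, y, z in m, then the turn about the tool's z in rad. In form: [[[dx, dy, dz, roll], ...]]. A call has 1 to 8 rows; each row shifts and turns the commanded pose from where the row before left it, along the tool's axes as they then stand; what a row does not reach is not made up. A row lasts 1/12 s, in which the tool goes at most 41.7 mm and 7.16 degrees, less where a joint would pass 70% of its speed; a pose out of reach is approached as far as the arm can. A call with a gripper value outside its range is refused whole. "hand" is the opening, from 0 (shut) to 1 (fully open), set as the call begins (left out, the last holds). The fingers move at their own pace and stop on an object; "force" is the grip in N (left out, the last holds). Time passes only in rows, so rows that do not move let the fingers close. It gives the time, the measured TCP pose, the force and the opening at its end, in the units of the state.
- robot.observe(): the state, without advancing time (a new reading comes with each control period).
- robot.read_camera(name): name is "scene" or "top"; returns a dict with "frame" (480x640x3 uint8, red, green, blue), "fovy" (degrees; the focal length in pixels is half the picture's height over the tangent of half this angle, whatever the lens; pixels are square), "cx", "cy" (the principal point, pixels), "R" (3x3) and "t" (3): a world point X has camera coordinates R X + t. Camera axes: x right, y down, z forward; pixel columns grow to the right and rows downward; lengths in m; the calibration is good to about 2 mm. A picture is of the moment at which its call begins. There is no depth.
- robot.hand_in(): hands the job in, once; it reports no verdict.
The state is a dict: "time": time; "qpos": joint angles; "qvel": joint speeds; "joint_efforts": joint torques, N m; "tool_pos": TCP position; "tool_rot": TCP orientation; "contact_force": force on the tool from outside, world axes, zero at the start; "torque": the same for the moment, N m; "opening": finger opening in m.
Only numpy, scipy, OpenCV 4.12 (cv2) and the standard library are available. Lean on these libraries where they do the work, as an engineer would, in place of code of your own. Each camera call takes 0.05 s, during which the arm holds its last target.

## Working session

There is one attempt and no reset: what is moved stays moved. The work goes in short steps, Python scripts to look and compute and a tool call to move; the robot and the scene stay as the last step left them, time stands still between calls to the robot, and variables do not carry over. Pictures are saved under pics/ and viewed, and the job is handed in when it is done.

Besides the shell and the picture viewer there is one more tool, called after "Emit:" by a JSON object that holds its "method" and its "body". step_arm: Moves the arm, as the interface text tells. Its arguments: {"type":"object","properties":{"moves":{"type":"array","items":{"type":"array","items":{"type":"array","items":{"type":"number"}}}},"hand":{"type":"number"},"force":{"type":"number"}},"required":["moves"]}

```bash
ls; mkdir -p pics; python3 - <<'E'
from cell import robot
import cv2,pickle
s=robot.observe(); print(s)
for n in ("scene","top"):
    c=robot.read_camera(n); cv2.imwrite(f"pics/{n}0.png",c["frame"][:,:,::-1]); pickle.dump(c,open(f"{n}0.pkl","wb"))
    print(n,c["fovy"],c["cx"],c["cy"],c["R"],c["t"])
E
```

```text
pics
{'time': 0.0, 'qpos': array([ 9.67003463e-01,  3.42751258e-01,  1.52500134e+00, -1.44103580e-05,
        1.27541201e+00, -1.46004252e-01]), 'qvel': array([ 0.00039972,  0.00045206, -0.00162104,  0.00079277, -0.00099489,
       -0.00018622]), 'joint_efforts': array([ 5.81865224e-04, -4.31242454e+01, -2.44225878e+01,  7.20171444e-02,
        5.59405424e-02, -1.61922967e-04]), 'tool_pos': array([0.2317855 , 0.47061176, 0.22603563]), 'tool_rot': array([-3.14003542e+00, -2.15064448e-04,  2.68380808e+00]), 'contact_force': array([ 0.14361421, -1.48593821, -0.47149447]), 'torque': array([-0.05935441, -0.03798668,  0.02376219]), 'opening': 0.09175728798437922}
scene 57.25779158516578 316.2784375098179 236.61871288581645 [[ 8.36474271e-01  5.48005938e-01 -5.35444646e-04]
 [ 4.48690857e-01 -6.85440400e-01 -5.73452676e-01]
 [-3.14622487e-01  4.79438160e-01 -8.19238513e-01]] [-0.43675602 -0.19764603  1.32181224]
top 50.15013225159913 314.37160260420626 235.1170510902447 [[-0.01109058 -0.99988772  0.01007664]
 [-0.99639932  0.01020366 -0.08416812]
 [ 0.08405585 -0.01097383 -0.99640062]] [-0.00662501  0.51848245  1.42676365]
```

View pics/scene0.png

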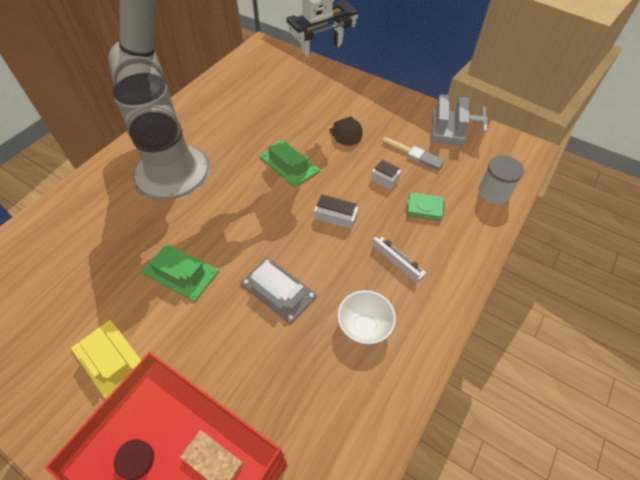

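View pics/top0.png

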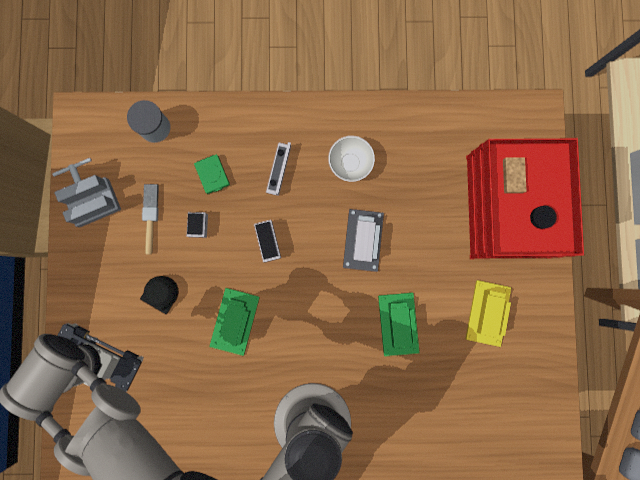

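The scene shows two loose blocks with black plates: a long one (top 267,240; scene 336,211) and a short one (top 197,224; scene 386,174). The jigs are one grey (top 364,240; scene 279,290), two green and one yellow. The target is the longer block and the grey jig. I'll confirm this in enlarged crops.

```bash
python3 - <<'E'
import cv2,numpy as np
t=cv2.imread("pics/top0.png"); s=cv2.imread("pics/scene0.png")
def crop(im,x,y,w,h,k,name):
    c=cv2.resize(im[y:y+h,x:x+w],None,fx=k,fy=k,interpolation=cv2.INTER_CUBIC); cv2.imwrite(name,c)
crop(t,240,200,160,80,5,"pics/t_both.png")
crop(s,230,250,100,75,8,"pics/s_jig.png")
crop(s,300,155,110,80,7,"pics/s_blk.png")
E
```

```text
(no output)
```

View pics/t_both.png

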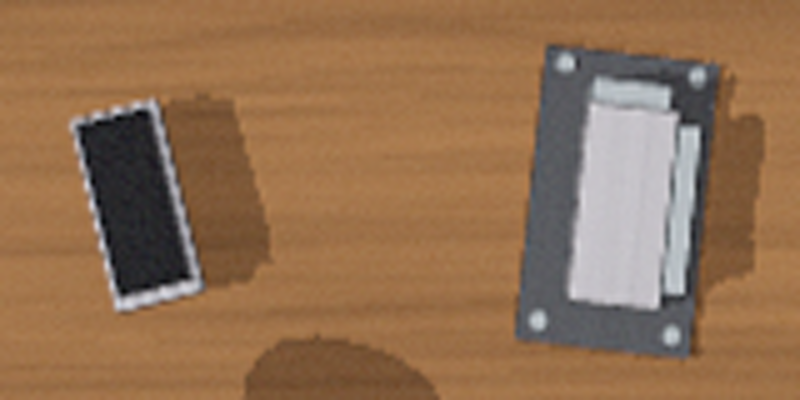

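View pics/s_jig.png

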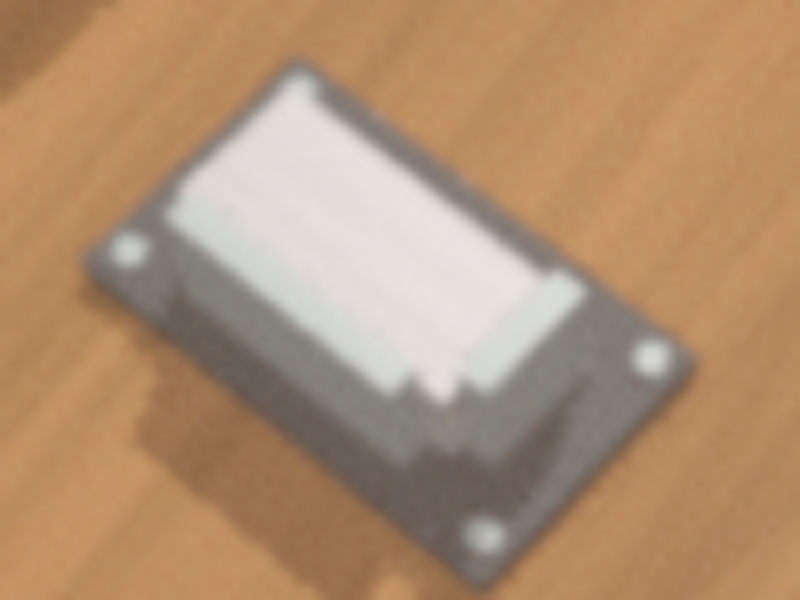

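View pics/s_blk.png

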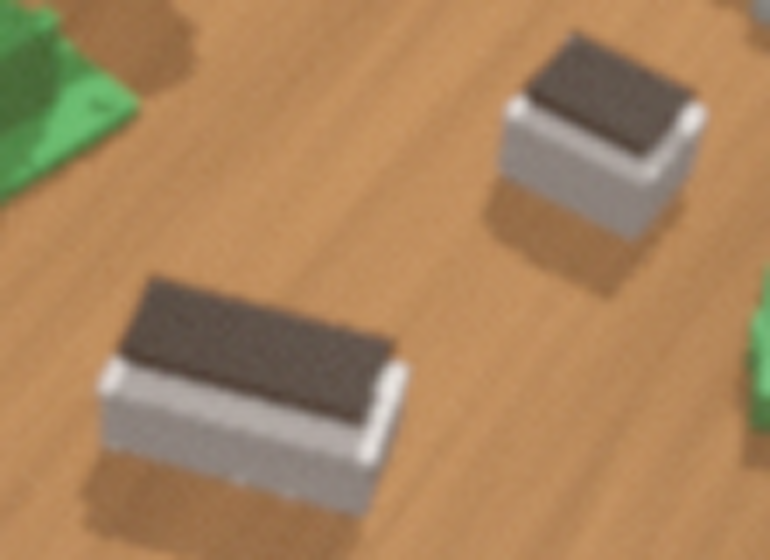

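```bash
cat > h.py <<'E'
import numpy as np,pickle,cv2
from scipy.optimize import least_squares
def load(n): return pickle.load(open(n,"rb"))
def proj(c,X):
    f=240/np.tan(np.radians(c["fovy"])/2); P=np.atleast_2d(X)@c["R"].T+c["t"]
    return np.c_[f*P[:,0]/P[:,2]+c["cx"],f*P[:,1]/P[:,2]+c["cy"]]
def full(u,k,o): return (np.array(u,float)+.5)/k-.5+np.array(o)
def place(p,L,z0=0):
    c,s=np.cos(p[2]),np.sin(p[2]); L=np.atleast_2d(np.array(L,float))
    return np.c_[p[0]+c*L[:,0]-s*L[:,1],p[1]+s*L[:,0]+c*L[:,1],L[:,2]+z0]
E
python3 - <<'E'
from h import *
T=load("top0.pkl");S=load("scene0.pkl")
tk=lambda u:full(u,5,(240,200))
# jig, local in mate_face mm
jt=[([-55,25,0],(568,300)),([-55,-25,0],(660,309)),([55,25,0],(587,103)),([55,-25,0],(679,112)),
([67,22,12],(597,78)),([67,-22,12],(672,88)),([46,-25,12],(680,125)),([46,-37,12],(700,127)),([-46,-37,12],(684,297)),([-46,-25,12],(665,293))]
js=[([-46,-37,12],(166,213)),([-46,-25,12],(185,195)),([46,-37,12],(393,393)),([55,22,12],(552,272)),([67,22,12],(586,290)),([67,-22,12],(490,390)),([55,-25,0],(440,402)),([-55,25,0],(297,75))]
def fit(ts,z0,p0,cams,ntest=3):
    def res(p,split=False):
        r=[]
        for c,L,px in cams:
            X=place(p,np.array(L)/1000,z0); r.append((proj(c,X)-px))
        return r if split else np.concatenate(r).ravel()
    o=least_squares(res,p0,loss="soft_l1"); return o.x,res(o.x,True)
a=(T,[x[0] for x in jt],tk([x[1] for x in jt]));b=(S,[x[0] for x in js],full([x[1] for x in js],8,(230,250)))
for cams in ([a,b],[a],[b]):
    x,r=fit(0,0.046,[.5,-.1,-.1],cams);print("jig",x.round(4));[print(q.round(1).tolist()) for q in r]
bt=[([55,25,36],(70,122)),([55,-25,36],(155,98)),([-55,-25,36],(203,288)),([-55,25,36],(118,312))]
bs=[([-55,-25,0],(105,445)),([55,-25,0],(362,515)),([-55,-25,36],(99,380)),([55,-25,36],(360,463)),([55,25,36],(408,362))]
a=(T,[x[0] for x in bt],tk([x[1] for x in bt]));b=(S,[x[0] for x in bs],full([x[1] for x in bs],7,(300,155)))
for cams in ([a,b],[a],[b]):
    x,r=fit(0,0.0,[.5,.15,.2],cams);print("blk",x.round(4));[print(q.round(1).tolist()) for q in r]
x,r=fit(0,0.0,[.5,.15,.2],[a,b])
pl=full([(155,278),(395,345),(362,425),(118,358)],7,(300,155)); print(pl)
plt=tk([(78,126),(152,104),(197,284),(122,300)])
for h in (46,50,54,58,62,66):
    print(h,(proj(S,place(x,np.array([[-50,21,h],[50,21,h],[50,-21,h],[-50,-21,h]])/1000))-pl).round(1).tolist(),(proj(T,place(x,np.array([[50,21,h],[50,-21,h],[-50,-21,h],[-50,21,h]])/1000))-plt).round(1).tolist())
E
```

```text
jig [ 0.5001 -0.149  -0.1071]
[[-0.2, -0.3], [-0.6, -0.4], [-0.4, -0.2], [-1.0, -0.3], [-0.6, 0.1], [0.3, -0.4], [-0.9, -0.1], [-0.6, -0.1], [-0.2, -1.0], [-0.8, -0.6]]
[[-0.9, 0.4], [0.2, -0.7], [-0.6, -0.0], [-0.8, -0.1], [-1.2, 0.5], [-1.6, 1.0], [0.2, -0.2], [-1.7, 1.2]]
jig [ 0.4992 -0.1503 -0.1102]
[[0.3, -0.0], [-0.2, -0.0], [0.1, 0.1], [-0.4, 0.0], [0.0, 0.4], [0.8, -0.0], [-0.4, 0.2], [-0.0, 0.2], [0.2, -0.6], [-0.3, -0.2]]
jig [ 0.5014 -0.1473 -0.1106]
[[-0.1, 0.1], [1.1, -1.0], [0.2, -0.3], [0.0, -0.3], [-0.4, 0.3], [-0.8, 0.8], [1.0, -0.4], [-0.8, 0.9]]
blk [0.5035 0.1224 0.2438]
[[-0.8, -0.2], [-0.5, 0.1], [-0.4, 0.1], [-0.8, -0.2]]
[[-1.4, 0.0], [-0.1, 0.6], [-0.7, 1.2], [1.1, 0.1], [-0.5, 0.6]]
blk [0.5034 0.1207 0.2469]
[[-0.2, -0.1], [0.1, 0.1], [0.3, 0.1], [-0.1, -0.1]]
blk [0.5035 0.1248 0.2246]
[[-1.0, -0.9], [0.1, 0.2], [-0.2, 0.3], [1.3, -0.3], [-0.0, 0.4]]
[[321.71428571 194.28571429]
 [356.         203.85714286]
 [351.28571429 215.28571429]
 [316.42857143 205.71428571]]
46 [[-1.4, 1.6], [-0.6, 1.4], [-0.4, 1.6], [-1.2, 1.4]] [[-0.9, -0.0], [-1.1, 0.6], [-1.2, -0.6], [-1.0, 0.0]]
50 [[-1.4, 0.6], [-0.5, 0.4], [-0.3, 0.7], [-1.2, 0.5]] [[-1.1, -0.2], [-1.2, 0.4], [-1.3, -0.7], [-1.1, -0.0]]
54 [[-1.3, -0.3], [-0.4, -0.5], [-0.2, -0.3], [-1.2, -0.4]] [[-1.3, -0.3], [-1.3, 0.3], [-1.4, -0.7], [-1.2, -0.1]]
58 [[-1.3, -1.3], [-0.3, -1.5], [-0.1, -1.2], [-1.2, -1.4]] [[-1.4, -0.5], [-1.4, 0.1], [-1.5, -0.8], [-1.4, -0.2]]
62 [[-1.3, -2.3], [-0.2, -2.4], [0.0, -2.1], [-1.2, -2.3]] [[-1.6, -0.6], [-1.5, -0.1], [-1.6, -0.9], [-1.5, -0.2]]
66 [[-1.3, -3.2], [-0.1, -3.4], [0.1, -3.1], [-1.2, -3.3]] [[-1.7, -0.8], [-1.6, -0.2], [-1.7, -0.9], [-1.6, -0.3]]
```

The fits agree to about 1 px, apart from a camera disagreement of about 3 mm in y that both objects share. Jig ≈ (0.500, −0.149, −0.11 rad), block ≈ (0.5035, 0.1225, 0.245 rad), plate top about 50 mm. I'll turn first, to yaw = 0.245 + π.

Emit:
{"method": "step_arm", "body": {"moves": [[[-0.036,-0.017,0,0],[-0.036,-0.017,0,0],[-0.036,-0.017,0,0],[-0.036,-0.017,0,0],[-0.036,-0.017,0,0],[-0.036,-0.017,0,0],[-0.036,-0.017,0,0],[-0.036,-0.017,0,0]]], "hand": 1, "force": 30}}

```text
time: 0.77
tool_pos: [0.4309, 0.2199, 0.2266]
tool_rot: [-3.141, -0.0, 2.684]
contact_force: [1.3, 0.1, 0.1]
opening: 0.0922
```

Emit:
{"method": "step_arm", "body": {"moves": [[[0,0,0,-0.117],[0,0,0,-0.117],[0,0,0,-0.117],[0,0,0,-0.117],[0,0,0,-0.117],[0,0,0,-0.117],[0,0,0,0]]]}}

```text
time: 1.35
tool_pos: [0.43, 0.2216, 0.2264]
tool_rot: [-3.142, -0.001, -2.893]
contact_force: [-0.9, -0.4, 0.3]
opening: 0.0913
```

```bash
cat >> h.py <<'E'
def delta(s,x,y,z,yaw):
    w=s["tool_rot"][2]; d=np.array([x,y])-s["tool_pos"][:2]
    dy=(yaw-w+np.pi/2)%np.pi-np.pi/2
    print("tool",s["tool_pos"].round(4),s["tool_rot"].round(4),"F",s["contact_force"].round(2),"t",round(s["time"],2),"open",round(s["opening"],4))
    print("dx %.4f dy %.4f dz %.4f roll %.4f"%(d@[np.cos(w),np.sin(w)],d@[np.sin(w),-np.cos(w)],s["tool_pos"][2]-z,-dy))
E
python3 - <<'E'
from cell import robot
from h import *
delta(robot.observe(),.5035,.1225,.1,.245)
E
```

```text
tool [0.43   0.2216 0.2264] [-3.1415e+00 -8.0000e-04 -2.8933e+00] F [-0.88 -0.42  0.29] t 1.35 open 0.0913
dx -0.0469 dy -0.1141 dz 0.1264 roll 0.0033
```

Emit:
{"method": "step_arm", "body": {"moves": [[[-0.0117,-0.0285,0.02,0],[-0.0117,-0.0285,0.02,0],[-0.0117,-0.0285,0.02,0],[-0.0118,-0.0286,0.02,0],[0,0,0.02,0],[0,0,0.02,0],[0,0,0,0],[0,0,0,0]]]}}

```text
time: 2.02
tool_pos: [0.5027, 0.1222, 0.1061]
tool_rot: [3.141, -0.003, -2.9]
contact_force: [0.1, -0.3, 0.9]
opening: 0.0918
```

```bash
python3 - <<'E'
from cell import robot
from h import *
c=robot.read_camera("scene"); cv2.imwrite("pics/scene1.png",c["frame"][:,:,::-1])
k=cv2.resize(c["frame"][130:250,260:420,::-1],None,fx=5,fy=5,interpolation=cv2.INTER_CUBIC); cv2.imwrite("pics/s1.png",k)
delta(robot.observe(),.5035,.1225,.018,.245)
E
```

```text
tool [0.5035 0.1225 0.1072] [ 3.1415e+00  1.0000e-04 -2.8989e+00] F [ 0.07 -0.27  0.44] t 2.07 open 0.0919
dx 0.0000 dy -0.0000 dz 0.0892 roll -0.0023
```

View pics/s1.png

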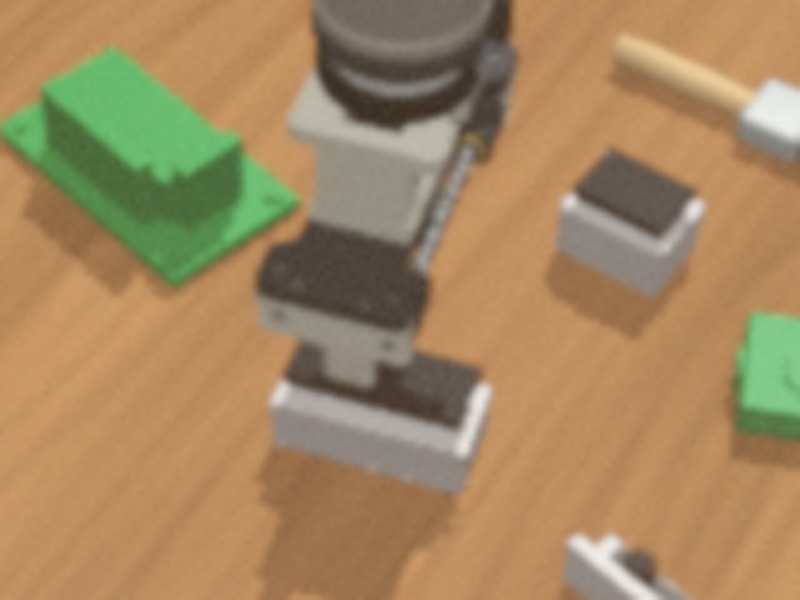

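The open jaws straddle the long block (crop 370,390) and the near finger hangs in front of its side. I'll go down.

Emit:
{"method": "step_arm", "body": {"moves": [[[0,0,0.02,0],[0,0,0.02,0],[0,0,0.02,0],[0,0,0.015,0],[0,0,0.01,0],[0,0,0.0045,0],[0,0,0,0],[0,0,0,0]]]}}

```text
time: 2.73
tool_pos: [0.5041, 0.1226, 0.0182]
tool_rot: [-3.141, 0.002, -2.897]
contact_force: [0.1, -0.1, 1.2]
opening: 0.0917
```

Emit:
{"method": "step_arm", "body": {"moves": [[[0,0,0,0],[0,0,0,0],[0,0,0,0],[0,0,0,0],[0,0,0,0],[0,0,0,0],[0,0,0,0],[0,0,0,0]]], "hand": 0, "force": 30}}

```text
time: 3.4
tool_pos: [0.5034, 0.1223, 0.0173]
tool_rot: [3.142, 0.0, -2.897]
contact_force: [-0.1, 0.2, 0.8]
opening: 0.0497
```

Emit:
{"method": "step_arm", "body": {"moves": [[[0,0,-0.005,0],[0,0,-0.01,0],[0,0,-0.02,0],[0,0,-0.025,0],[0,0,-0.025,0],[0,0,-0.015,0],[0,0,0,0],[0,0,0,0]]]}}

```text
time: 4.07
tool_pos: [0.5034, 0.1223, 0.1178]
tool_rot: [-3.141, 0.001, -2.897]
contact_force: [-0.0, -0.9, -5.7]
opening: 0.0498
```

```bash
python3 - <<'E'
from cell import robot
from h import *
for n,(x,y) in (("scene",(250,130)),("top",(200,190))):
    c=robot.read_camera(n); pickle.dump(c,open(f"{n}2.pkl","wb"))
    k=cv2.resize(c["frame"][y:y+100,x:x+130,::-1],None,fx=6,fy=6,interpolation=cv2.INTER_CUBIC); cv2.imwrite(f"pics/{n}2.png",k)
s=robot.observe();pickle.dump(s,open("st2.pkl","wb"));delta(s,.5,-.149,.12,-.11)
E
```

```text
tool [0.5023 0.1222 0.1161] [ 3.1411e+00 -2.5000e-03 -2.8974e+00] F [ 0.13 -0.2  -4.42] t 4.17 open 0.0498
dx 0.0678 dy -0.2626 dz -0.0039 roll 0.3542
```

View pics/scene2.png

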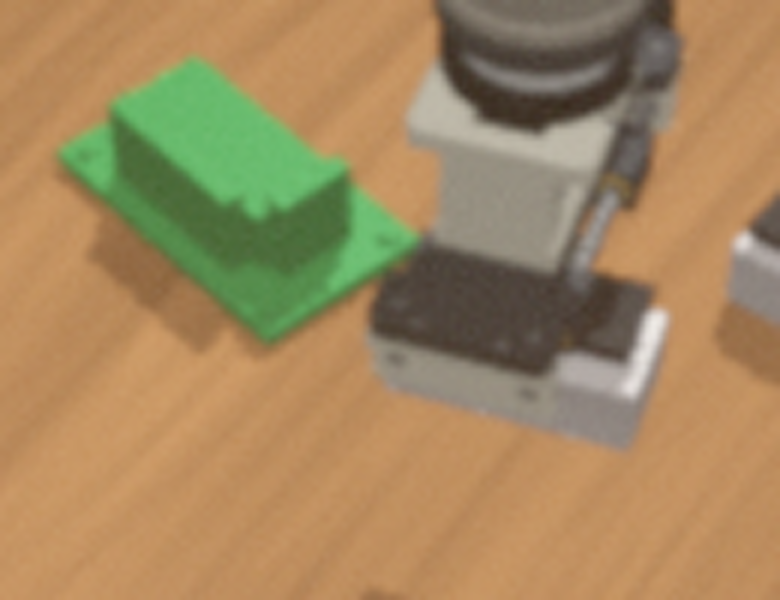

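View pics/top2.png

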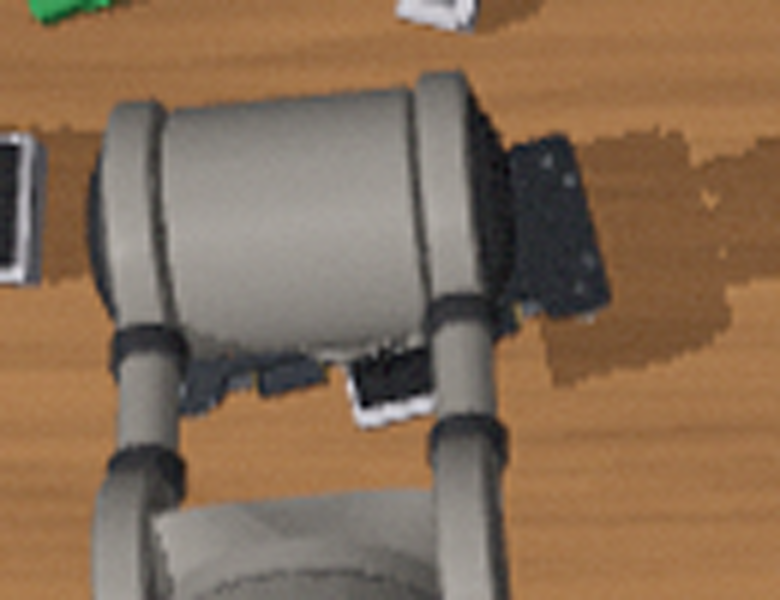

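```bash
python3 - <<'E'
from h import *
S=load("scene2.pkl");T=load("top2.pkl");s=load("st2.pkl")
print(s["tool_pos"])
p=[.503,.1223,s["tool_rot"][2]+np.pi]; zb=s["tool_pos"][2]+.001-.0173
L=np.array([[55,-25,0],[55,-25,36],[55,25,36]])/1000
for z in (zb,):
    print("scene pred",((proj(S,place(p,L,z))-[250,130]+.5)*6-.5).round(0).tolist(),"seen (630,447),(630,393),(664,313)")
    L2=np.array([[-55,-25,36],[-55,25,36]])/1000
    print("top pred",((proj(T,place(p,L2,z))-[200,190]+.5)*6-.5).round(0).tolist(),"seen rear-left(+y) (360,427)")
E
```

```text
[0.50229068 0.12222081 0.11607835]
scene pred [[624.0, 456.0], [630.0, 401.0], [663.0, 315.0]] seen (630,447),(630,393),(664,313)
top pred [[469.0, 398.0], [356.0, 427.0]] seen rear-left(+y) (360,427)
```

The block is held and level. The held-block corners match the prediction with the same opposite camera biases (scene about +2.5 mm, top about −1.6 mm in y), so the joint fit for the jig stands: (0.500, −0.149, −0.11). The target for the block is (0.4713, −0.1358).

Emit:
{"method": "step_arm", "body": {"moves": [[[0,0,-0.01,0.0708],[0,0,0,0.0708],[0,0,0,0.0708],[0,0,0,0.0708],[0,0,0,0.0708],[0,0,0,0]]]}}

```text
time: 4.67
tool_pos: [0.5024, 0.1222, 0.1256]
tool_rot: [-3.141, -0.003, 3.029]
contact_force: [-0.4, 0.5, -4.9]
opening: 0.0498
```

```bash
python3 - <<'E'
from cell import robot
from h import *
delta(robot.observe(),.4713,-.1358,.125,-.11)
E
```

```text
tool [0.5024 0.1222 0.1256] [-3.1411 -0.0033  3.0292] F [-0.38  0.46 -4.86] t 4.67 open 0.0498
dx 0.0019 dy -0.2599 dz 0.0006 roll -0.0024
```

Emit:
{"method": "step_arm", "body": {"moves": [[[0,-0.015,0,0],[0,-0.03,0,0],[0,-0.04,0,0],[0,-0.04,0,0],[0,-0.04,0,0],[0,-0.04,0,0],[0.001,-0.035,0,0],[0.001,-0.02,0,0]]]}}

```text
time: 5.33
tool_pos: [0.4718, -0.1393, 0.1263]
tool_rot: [-3.141, -0.001, 3.032]
contact_force: [1.0, 0.2, -4.9]
opening: 0.0499
```

Emit:
{"method": "step_arm", "body": {"moves": [[[0,0,0.01,0],[0,0,0.01,0],[0,0,0.01,0],[0,0,0.01,0],[0,0,0,0],[0,0,0,0]]]}}

```text
time: 5.83
tool_pos: [0.4721, -0.1356, 0.0862]
tool_rot: [3.141, -0.003, 3.033]
contact_force: [-0.0, -1.1, -5.2]
opening: 0.0498
```

```bash
python3 - <<'E'
from cell import robot
from h import *
for n,(x,y) in (("scene",(210,220)),("top",(300,190))):
    c=robot.read_camera(n); pickle.dump(c,open(f"{n}3.pkl","wb"))
    k=cv2.resize(c["frame"][y:y+100,x:x+130,::-1],None,fx=6,fy=6,interpolation=cv2.INTER_CUBIC); cv2.imwrite(f"pics/{n}3.png",k)
s=robot.observe();pickle.dump(s,open("st3.pkl","wb"));delta(s,.4713,-.1358,.063,-.11)
E
```

```text
tool [ 0.473  -0.1359  0.0873] [3.1415 0.     3.0328] F [ 0.56  0.33 -4.92] t 5.93 open 0.0496
dx 0.0017 dy -0.0001 dz 0.0243 roll 0.0012
```

View pics/scene3.png

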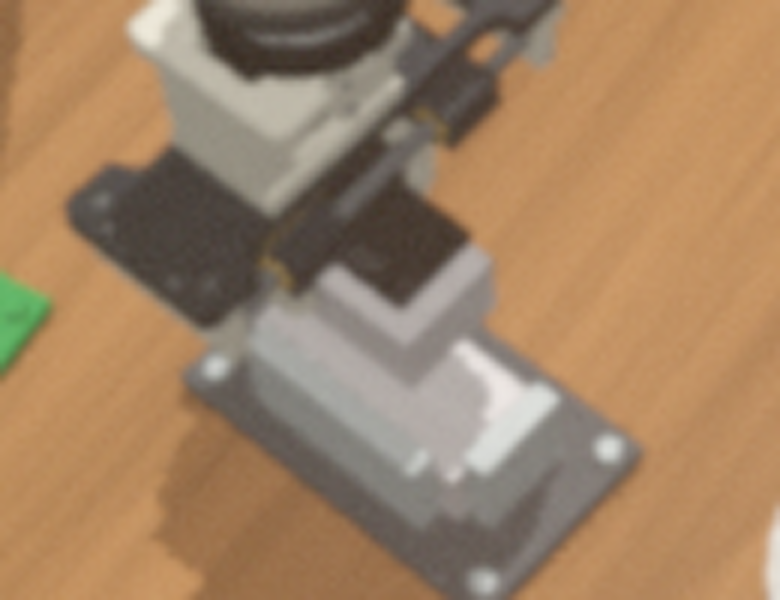

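View pics/top3.png

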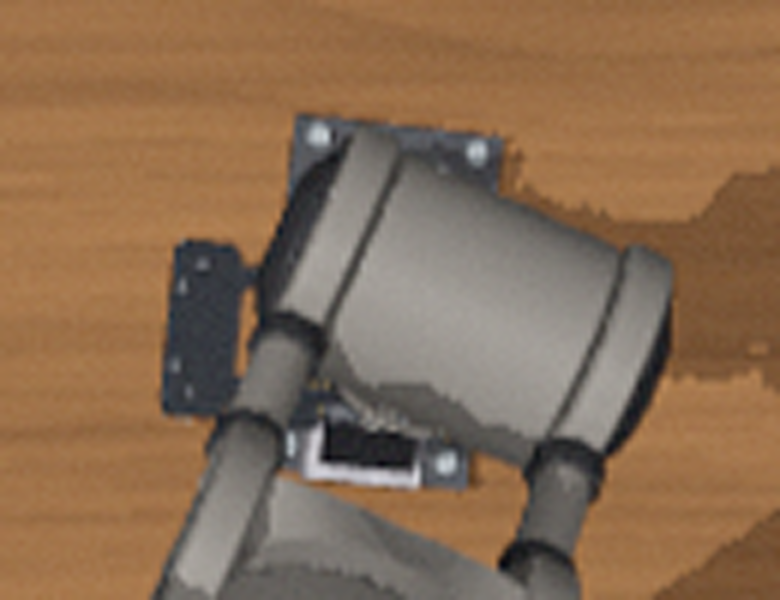

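```bash
python3 - <<'E'
from h import *
S=load("scene3.pkl");T=load("top3.pkl");s=load("st3.pkl")
p=[s["tool_pos"][0],s["tool_pos"][1],-.11]; zb=s["tool_pos"][2]-.0173
L=np.array([[55,-25,0],[55,-25,36],[55,25,36]])/1000
print("scene pred blk",((proj(S,place(p,L,zb))-[210,220]+.5)*6-.5).round(0).tolist(),"seen (410,385),(405,342),(492,262)")
j=[.5,-.149,-.11];LJ=np.array([[55,-22,12],[67,-22,12],[46,-37,12],[46,-25,12]])/1000
print("scene pred jig",((proj(S,place(j,LJ,.046))-[210,220]+.5)*6-.5).round(0).tolist(),"seen stop (467,462) (487,475), fence (412,475)(428,458)")
L2=np.array([[-55,-25,36],[-55,25,36]])/1000
print("top pred",((proj(T,place(p,L2,zb))-[300,190]+.5)*6-.5).round(0).tolist(),"seen (420,488),(303,474)")
E
```

```text
scene pred blk [[410.0, 392.0], [403.0, 346.0], [491.0, 258.0]] seen (410,385),(405,342),(492,262)
scene pred jig [[454.0, 461.0], [477.0, 479.0], [410.0, 475.0], [431.0, 453.0]] seen stop (467,462) (487,475), fence (412,475)(428,458)
top pred [[416.0, 486.0], [304.0, 475.0]] seen (420,488),(303,474)
```

Emit:
{"method": "step_arm", "body": {"moves": [[[0,0,0.006,0],[0,0,0.006,0],[0,0,0.004,0],[0,0,0.003,0],[0,0,0.001,0],[0,0,0.001,0],[0,0,0,0],[0,0,0,0]]]}}

```text
time: 6.6
tool_pos: [0.473, -0.136, 0.0663]
tool_rot: [3.142, 0.0, 3.032]
contact_force: [0.4, -1.2, -5.7]
opening: 0.0496
```

Emit:
{"method": "step_arm", "body": {"moves": [[[0,0,0.001,0],[0,0,0.0005,0],[0,0,0.0005,0],[0,0,0,0]]]}}

```text
time: 6.93
tool_pos: [0.4729, -0.1359, 0.0642]
tool_rot: [3.141, -0.0, 3.032]
contact_force: [0.7, -0.6, -4.8]
opening: 0.05
```

Emit:
{"method": "step_arm", "body": {"moves": [[[0,0,0.0005,0],[0,0,0.0005,0],[0,0,0,0]]]}}

```text
time: 7.18
tool_pos: [0.473, -0.1359, 0.0633]
tool_rot: [3.142, 0.0, 3.032]
contact_force: [-0.2, 0.4, -3.8]
opening: 0.05
```

Emit:
{"method": "step_arm", "body": {"moves": [[[0,0,0.0005,0],[0,0,0,0],[0,0,0,0]]]}}

```text
time: 7.43
tool_pos: [0.4733, -0.1361, 0.0633]
tool_rot: [-3.141, 0.001, 3.032]
contact_force: [-0.1, 0.0, 2.1]
opening: 0.0498
```

Contact: the force went from −5 to +2 N at z 0.0633. Release.

Emit:
{"method": "step_arm", "body": {"moves": [[[0,0,0,0],[0,0,0,0],[0,0,0,0],[0,0,0,0],[0,0,0,0]]], "hand": 0.72}}

```text
time: 7.85
tool_pos: [0.4729, -0.1359, 0.0626]
tool_rot: [3.141, -0.0, 3.032]
contact_force: [0.2, 0.3, -0.0]
opening: 0.0659
```

Emit:
{"method": "step_arm", "body": {"moves": [[[0,0,-0.008,0],[0,0,-0.02,0],[0,0,-0.025,0],[0,0,-0.025,0],[0,0,-0.02,0],[0,0,0,0]]]}}

```text
time: 8.35
tool_pos: [0.475, -0.1368, 0.1653]
tool_rot: [-3.139, 0.008, 3.032]
contact_force: [0.7, 0.4, 0.3]
opening: 0.0659
```

```bash
python3 - <<'E'
from cell import robot
from h import *
for n,(x,y) in (("scene",(210,220)),("top",(300,190))):
    c=robot.read_camera(n); pickle.dump(c,open(f"{n}4.pkl","wb"))
    k=cv2.resize(c["frame"][y:y+100,x:x+130,::-1],None,fx=6,fy=6,interpolation=cv2.INTER_CUBIC); cv2.imwrite(f"pics/{n}4.png",k)
s=robot.observe();delta(s,.4713,-.1358,.063,-.11)
E
```

```text
tool [ 0.4732 -0.136   0.1616] [-3.1410e+00  2.0000e-03  3.0318e+00] F [ 0.54 -0.12  0.22] t 8.45 open 0.0662
dx 0.0019 dy 0.0000 dz 0.0986 roll 0.0002
```

View pics/scene4.png

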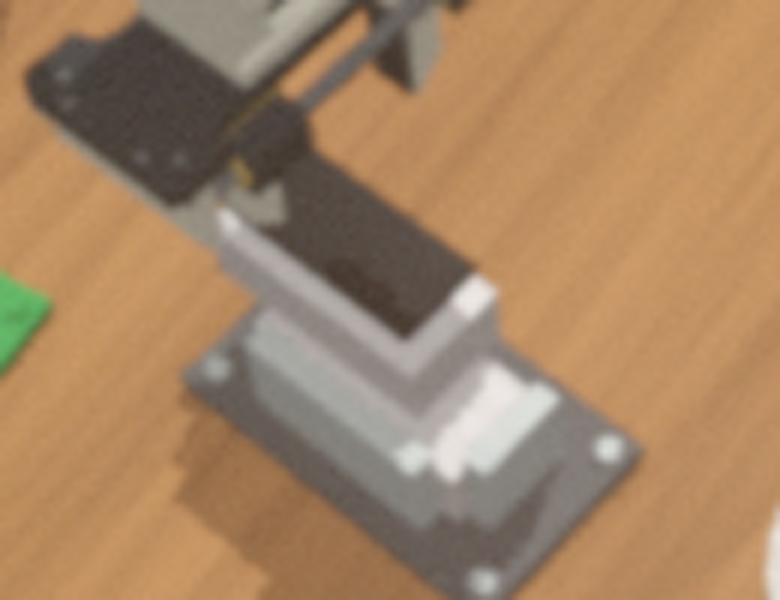

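View pics/top4.png

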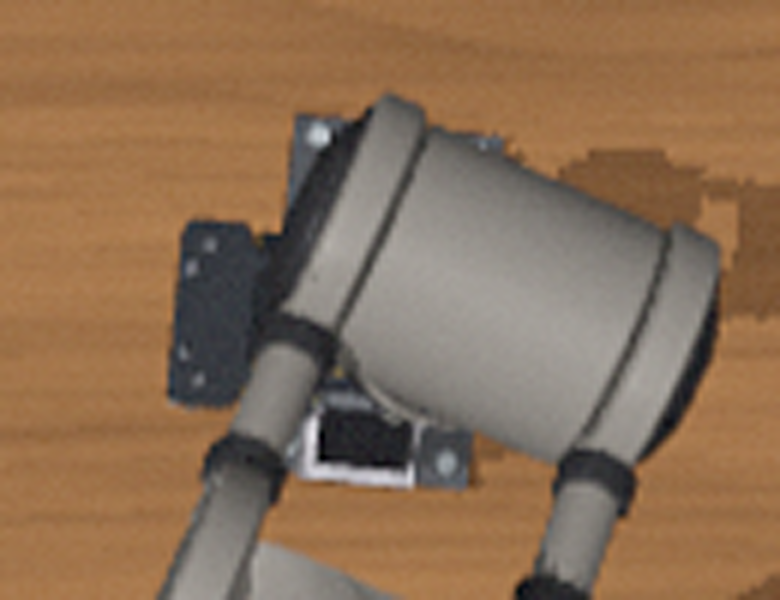

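```bash
python3 - <<'E'
from h import *
S=load("scene4.pkl")
def fit(pts,z0):
    L=np.array([q[0] for q in pts])/1000;px=full([q[1] for q in pts],6,(210,220))
    f=lambda p:(proj(S,place(p,L,z0))-px).ravel()
    o=least_squares(f,[.48,-.14,-.11],loss="soft_l1"); return o.x,o.fun.reshape(-1,2).round(1).tolist()
b,r=fit([([55,-25,36],(405,376)),([55,25,36],(495,292)),([55,-25,0],(413,425)),([-55,-25,36],(218,215))],.046)
print(b.round(4),r)
j,r=fit([([55,-22,12],(470,467)),([67,-22,12],(487,475)),([67,22,12],(560,398)),([46,-37,12],(410,475)),([46,-25,12],(430,458)),([-46,-37,12],(245,340))],.046)
print(j.round(4),r)
d=b[:2]-j[:2];w=-.11
print("scene rel x,y",d@[np.cos(w),np.sin(w)],d@[-np.sin(w),np.cos(w)])
d=np.array([.4730,-.1359])-[.5,-.149];print("arm rel",d@[np.cos(w),np.sin(w)],d@[-np.sin(w),np.cos(w)])
E
```

```text
[ 0.4746 -0.1334 -0.1666] [[0.2, 0.3], [0.5, 0.5], [-0.0, -0.5], [-0.8, -0.3]]
[ 0.5023 -0.1477 -0.1109] [[-1.6, -0.9], [-0.5, 0.7], [-0.3, 0.5], [1.1, 0.0], [1.3, -0.8], [0.0, 0.3]]
scene rel x,y -0.02906791001633733 0.011133942758952386
arm rel -0.028274910385797828 0.010056810760629007
```

Placed at about x −28.5 mm, y +10 mm by both arm and camera. Now I'll close the fingers above the plate centre and come down to just above the highest possible plate top (0.112).

Emit:
{"method": "step_arm", "body": {"moves": [[[0,0,0.01,0],[0,0,0.01,0],[0,0,0.01,0],[0,0,0.008,0],[0,0,0,0],[0,0,0,0],[0,0,0,0],[0,0,0,0]]], "hand": 0}}

```text
time: 9.12
tool_pos: [0.4732, -0.136, 0.1231]
tool_rot: [-3.141, 0.001, 3.032]
contact_force: [0.0, 0.5, -0.5]
opening: 0.0176
```

Emit:
{"method": "step_arm", "body": {"moves": [[[0,0,0.005,0],[0,0,0.003,0],[0,0,0.002,0],[0,0,0,0],[0,0,0,0]]]}}

```text
time: 9.53
tool_pos: [0.4728, -0.1359, 0.1125]
tool_rot: [3.141, -0.0, 3.032]
contact_force: [-0.3, -0.7, 1.5]
opening: 0.0007
```

Emit:
{"method": "step_arm", "body": {"moves": [[[0,0,0.001,0],[0,0,0.001,0],[0,0,0,0]]]}}

```text
time: 9.78
tool_pos: [0.4728, -0.1359, 0.1106]
tool_rot: [3.141, -0.0, 3.032]
contact_force: [0.1, -0.4, -0.0]
opening: 0.0003
```

Emit:
{"method": "step_arm", "body": {"moves": [[[0,0,0.001,0],[0,0,0.001,0],[0,0,0,0]]]}}

```text
time: 10.03
tool_pos: [0.4728, -0.1358, 0.1085]
tool_rot: [3.141, -0.0, 3.032]
contact_force: [-0.1, -0.5, 0.1]
opening: 0.0005
```

Emit:
{"method": "step_arm", "body": {"moves": [[[0,0,0.001,0],[0,0,0.001,0],[0,0,0,0]]]}}

```text
time: 10.28
tool_pos: [0.4728, -0.1359, 0.1065]
tool_rot: [3.141, -0.0, 3.032]
contact_force: [0.1, -0.7, 1.2]
opening: 0.0003
```

Emit:
{"method": "step_arm", "body": {"moves": [[[0,0,0.001,0],[0,0,0.001,0],[0,0,0,0]]]}}

```text
time: 10.53
tool_pos: [0.4728, -0.1358, 0.1045]
tool_rot: [3.141, -0.0, 3.032]
contact_force: [0.4, 0.3, -0.7]
opening: 0.0002
```

Emit:
{"method": "step_arm", "body": {"moves": [[[0,0,0.001,0],[0,0,0.0005,0],[0,0,0,0]]]}}

```text
time: 10.78
tool_pos: [0.4728, -0.1359, 0.1031]
tool_rot: [3.141, -0.0, 3.032]
contact_force: [0.2, -0.3, -0.3]
opening: 0.0003
```

Emit:
{"method": "step_arm", "body": {"moves": [[[0,0,0.0005,0],[0,0,0.0005,0],[0,0,0,0]]]}}

```text
time: 11.03
tool_pos: [0.4731, -0.136, 0.1027]
tool_rot: [-3.141, 0.001, 3.032]
contact_force: [-0.6, 0.0, 4.8]
opening: 0.0005
```

Emit:
{"method": "step_arm", "body": {"moves": [[[0,0,0.0005,0],[0,0,0.0005,0],[0,0,0,0]]]}}

```text
time: 11.28
tool_pos: [0.4736, -0.1363, 0.1027]
tool_rot: [-3.141, 0.002, 3.032]
contact_force: [-1.9, 0.2, 12.0]
opening: 0.0004
```

Emit:
{"method": "step_arm", "body": {"moves": [[[0,0,0.0005,0],[0,0,0.0005,0],[0,0,0,0]]]}}

```text
time: 11.53
tool_pos: [0.4742, -0.1365, 0.1026]
tool_rot: [-3.14, 0.004, 3.032]
contact_force: [-3.0, 0.7, 18.7]
opening: 0.0006
```

Plate found at z ≈ 0.1028 (plate top about 57 mm). I'm at 18.7 N, so I'll ease back to about 12 N, then slide toward the fence (tool −y).

Emit:
{"method": "step_arm", "body": {"moves": [[[0,0,-0.0005,0],[0,0,-0.0003,0],[0,0,0,0]]]}}

```text
time: 11.78
tool_pos: [0.4742, -0.1365, 0.1026]
tool_rot: [-3.14, 0.004, 3.032]
contact_force: [-0.8, 0.5, 11.6]
opening: 0.0003
```

Emit:
{"method": "step_arm", "body": {"moves": [[[0,-0.0005,0,0],[0,-0.001,0,0],[0,-0.001,0,0],[0,-0.001,0,0],[0,-0.001,0,0],[0,-0.0005,0,0]]]}}

```text
time: 12.28
tool_pos: [0.4738, -0.1412, 0.1027]
tool_rot: [-3.141, 0.004, 3.032]
contact_force: [-0.0, 2.1, 11.6]
opening: 0.001
```

Emit:
{"method": "step_arm", "body": {"moves": [[[0,-0.001,0,0],[0,-0.001,0,0],[0,-0.001,0,0],[0,-0.0005,0,0],[0,0,0,0]]]}}

```text
time: 12.7
tool_pos: [0.4734, -0.1448, 0.1027]
tool_rot: [-3.141, 0.004, 3.032]
contact_force: [0.5, 1.7, 11.7]
opening: 0.0004
```

Emit:
{"method": "step_arm", "body": {"moves": [[[0,-0.0007,0,0],[0,-0.0007,0,0],[0,-0.0006,0,0],[0,0,0,0]]]}}

```text
time: 13.03
tool_pos: [0.4733, -0.1459, 0.1027]
tool_rot: [3.141, 0.004, 3.031]
contact_force: [0.8, 5.2, 11.8]
opening: 0.0004
```

Fence contact: lateral force rose to 5 N after about 9.6 mm of travel. Now slide along the fence toward the stop (tool −x).

Emit:
{"method": "step_arm", "body": {"moves": [[[-0.0005,0.0002,0,0],[-0.001,0,0,0],[-0.001,0,0,0],[-0.001,0,0,0],[-0.001,0,0,0],[-0.001,0,0,0],[-0.001,0,0,0]]]}}

```text
time: 13.62
tool_pos: [0.4788, -0.1466, 0.1026]
tool_rot: [3.141, 0.002, 3.032]
contact_force: [-2.6, 4.0, 14.5]
opening: 0.0002
```

Emit:
{"method": "step_arm", "body": {"moves": [[[-0.001,0,0,0],[-0.001,0,0,0],[-0.001,0,0,0],[-0.001,0,0,0],[-0.001,0,0,0],[-0.001,0,0,0],[-0.001,0,0,0]]]}}

```text
time: 14.2
tool_pos: [0.4858, -0.1474, 0.1027]
tool_rot: [3.142, 0.002, 3.032]
contact_force: [-2.9, 3.3, 13.9]
opening: 0.0008
```

```bash
cat > look.py <<'E'
import sys
from cell import robot
from h import *
k0=sys.argv[1]
for n,(x,y) in (("scene",(210,220)),("top",(300,190))):
    c=robot.read_camera(n); pickle.dump(c,open(f"{n}{k0}.pkl","wb"))
    k=cv2.resize(c["frame"][y:y+100,x:x+130,::-1],None,fx=6,fy=6,interpolation=cv2.INTER_CUBIC); cv2.imwrite(f"pics/{n}{k0}.png",k)
s=robot.observe();delta(s,.5,-.149,.1027,-.11)
E
python3 look.py 5
```

```text
tool [ 0.486  -0.1474  0.1026] [3.1415e+00 2.5000e-03 3.0317e+00] F [-3.17  2.92 13.64] t 14.3 open 0.0001
dx -0.0141 dy -0.0000 dz -0.0001 roll 0.0001
```

View pics/scene5.png

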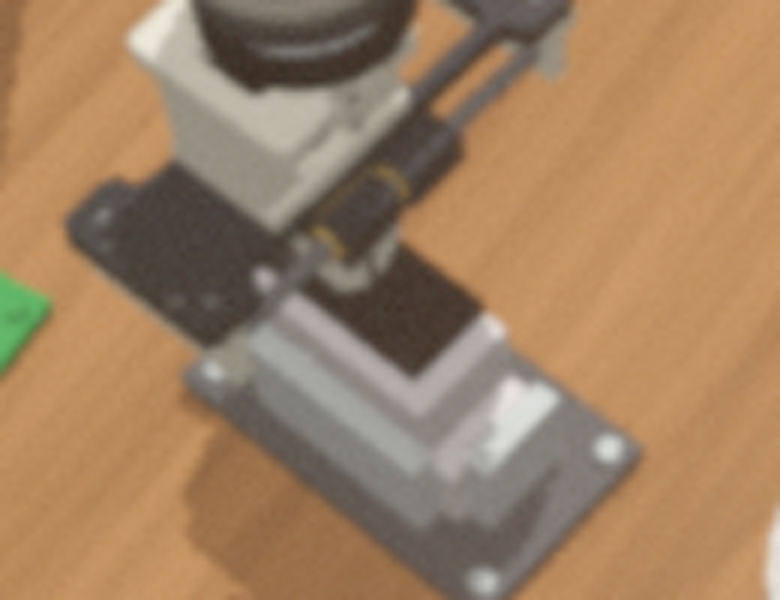

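The picture shows the block flush along the fence (crop about 250–430, 310–470) with a gap of roughly 14 mm to the stop (520,410). The pressure is steady at 14 N, so I'll continue.

Emit:
{"method": "step_arm", "body": {"moves": [[[-0.001,0,0,0],[-0.001,0,0,0],[-0.001,0,0,0],[-0.001,0,0,0],[-0.001,0,0,0],[-0.001,0,0,0],[-0.001,0,0,0]]]}}

```text
time: 14.88
tool_pos: [0.4928, -0.1482, 0.1026]
tool_rot: [-3.142, 0.002, 3.032]
contact_force: [-2.3, 2.2, 14.5]
opening: 0.0002
```

Emit:
{"method": "step_arm", "body": {"moves": [[[-0.001,0,0,0],[-0.001,0,0,0],[-0.001,0,0,0],[-0.0005,0,0,0],[0,0,0,0]]]}}

```text
time: 15.3
tool_pos: [0.4964, -0.1487, 0.1027]
tool_rot: [-3.141, 0.002, 3.032]
contact_force: [-1.9, 2.1, 12.9]
opening: 0.0007
```

Emit:
{"method": "step_arm", "body": {"moves": [[[-0.0005,0,0,0],[-0.0005,0,0,0],[-0.0005,0,0,0],[-0.0005,0,0,0],[0,0,0,0]]]}}

```text
time: 15.72
tool_pos: [0.4983, -0.1489, 0.1027]
tool_rot: [-3.141, 0.002, 3.032]
contact_force: [-2.9, 1.7, 12.8]
opening: 0.0003
```

Emit:
{"method": "step_arm", "body": {"moves": [[[-0.0005,-0.0002,0,0],[-0.0005,-0.0002,0,0],[-0.0005,0,0,0],[0,0,0,0]]]}}

```text
time: 16.05
tool_pos: [0.4997, -0.1491, 0.1026]
tool_rot: [3.141, 0.002, 3.032]
contact_force: [-1.5, 4.4, 12.4]
opening: 0.0006
```

Emit:
{"method": "step_arm", "body": {"moves": [[[-0.0005,0,0,0],[-0.0005,0,0,0],[0,0,0,0]]]}}

```text
time: 16.3
tool_pos: [0.4999, -0.1492, 0.1026]
tool_rot: [3.141, 0.0, 3.032]
contact_force: [-5.5, 3.7, 16.1]
opening: 0.0004
```

Stop reached: the x force jumped to 5.5 N and the tool stalled at 0.4999. Hold and look.

Emit:
{"method": "step_arm", "body": {"moves": [[[-0.0003,0,0,0],[0,0,0,0],[0,0,0,0],[0,0,0,0]]]}}

```text
time: 16.63
tool_pos: [0.4999, -0.1492, 0.1026]
tool_rot: [3.141, -0.0, 3.032]
contact_force: [-6.6, 4.8, 15.3]
opening: 0.0006
```

```bash
python3 look.py 6
```

```text
tool [ 0.4999 -0.1492  0.1026] [ 3.1411e+00 -1.0000e-04  3.0319e+00] F [-6.34  3.76 16.03] t 16.73 open 0.0004
dx -0.0000 dy 0.0002 dz -0.0001 roll 0.0003
```

View pics/scene6.png

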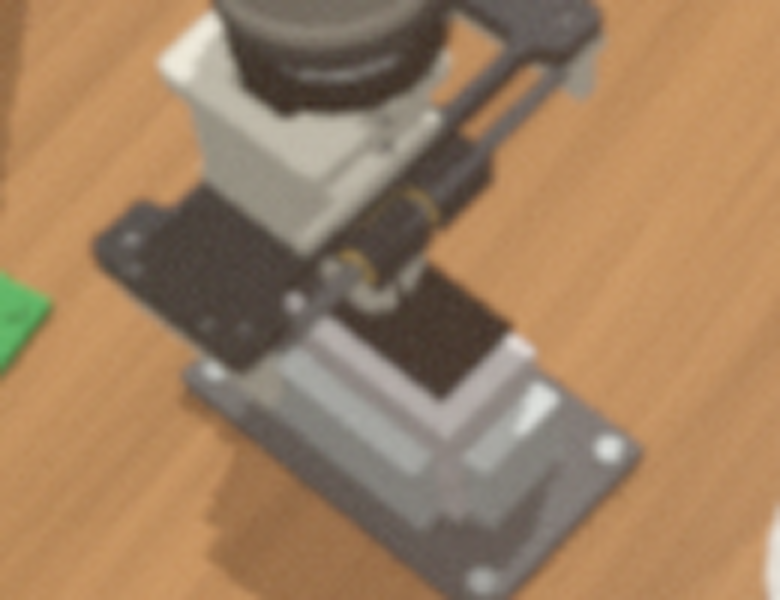

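The block's end is flush at the stop and its side at the fence, with the force still 16 N. I'll lift straight off; the remaining lateral preload points into the stop and fence, so any slip is harmless.

Emit:
{"method": "step_arm", "body": {"moves": [[[0,0,-0.0005,0],[0,0,-0.0005,0],[0,0,-0.0005,0],[0,0,-0.0005,0],[0,0,-0.001,0],[0,0,-0.001,0],[0,0,-0.002,0],[0,0,-0.003,0]]]}}

```text
time: 17.4
tool_pos: [0.5002, -0.1497, 0.1099]
tool_rot: [3.141, -0.001, 3.032]
contact_force: [0.5, -0.4, 0.4]
opening: 0.0003
```

Emit:
{"method": "step_arm", "body": {"moves": [[[0,0,-0.01,0],[0,0,-0.02,0],[0,0,-0.03,0],[0,0,-0.03,0],[0,0,-0.02,0],[0,0,0,0]]]}}

```text
time: 17.9
tool_pos: [0.5024, -0.1507, 0.2256]
tool_rot: [-3.139, 0.009, 3.032]
contact_force: [0.4, -0.1, 0.5]
opening: 0.0004
```

Emit:
{"method": "step_arm", "body": {"moves": [[[0.02,0,0,0],[0.03,0,0,0],[0.03,0,0,0],[0.03,0,0,0],[0.02,0,0,0],[0,0,0,0],[0,0,0,0]]]}}

```text
time: 18.48
tool_pos: [0.3708, -0.1355, 0.2205]
tool_rot: [-3.141, 0.001, 3.031]
contact_force: [0.4, 1.0, 0.1]
opening: 0.0007
```

```bash
python3 look.py 7; python3 -c "
import pickle,cv2
cv2.imwrite('pics/topfull7.png',pickle.load(open('top7.pkl','rb'))['frame'][:,:,::-1])"
```

```text
tool [ 0.372  -0.1358  0.2203] [-3.1413e+00  1.3000e-03  3.0317e+00] F [ 0.83 -0.13 -0.67] t 18.58 open 0.0002
dx -0.1287 dy 0.0009 dz 0.1176 roll 0.0001
```

View pics/scene7.png

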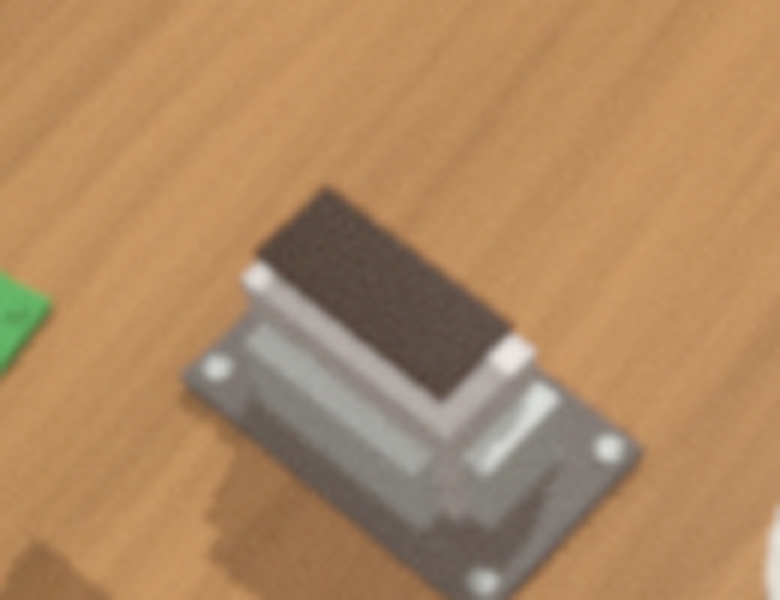

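View pics/topfull7.png

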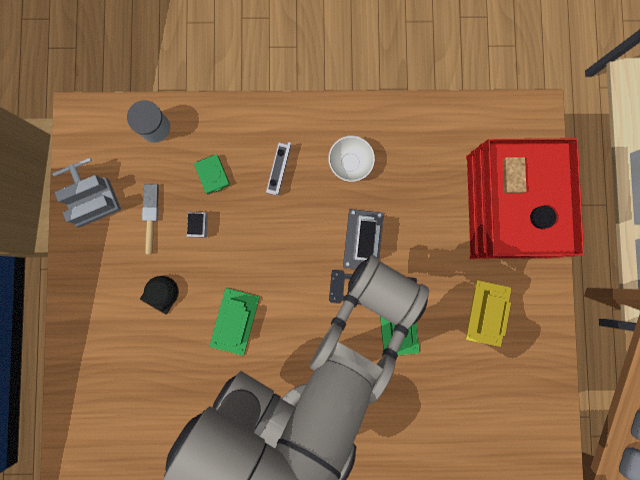

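View pics/top7.png

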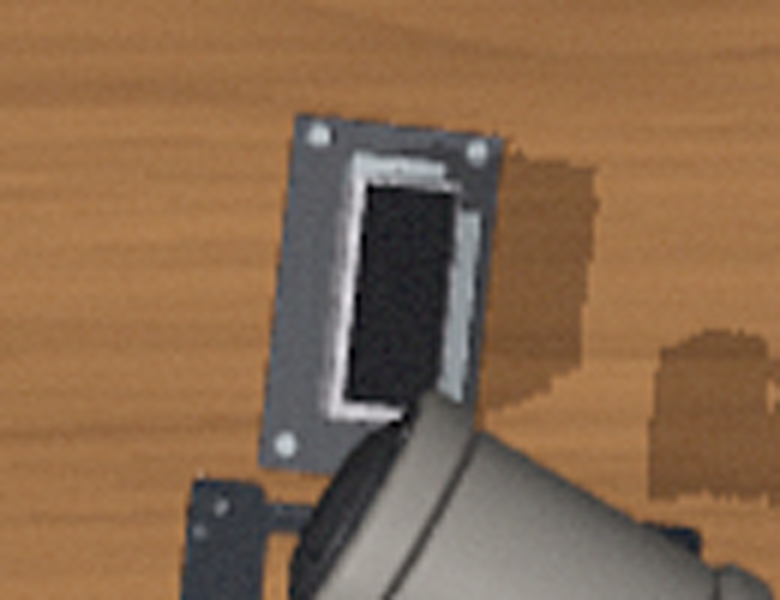

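```bash
python3 - <<'E'
from h import *
def run(c,off,b,j):
    out=[]
    for pts in (b,j):
        L=np.array([q[0] for q in pts])/1000;px=full([q[1] for q in pts],6,off)
        f=lambda p:(proj(c,place(p,L,.046))-px).ravel()
        o=least_squares(f,[.5,-.15,-.11],loss="soft_l1"); out.append(o.x); print(o.x.round(4),abs(o.fun).max().round(1))
    d=out[0][:2]-out[1][:2];w=-.11; print("rel mm",1e3*(d@[np.cos(w),np.sin(w)]),1e3*(d@[-np.sin(w),np.cos(w)]),"yaw",out[0][2]-out[1][2])
run(load("scene7.pkl"),(210,220),[([55,-25,36],(443,440)),([55,25,36],(536,348)),([-55,-25,36],(241,274))],
 [([67,-22,12],(485,475)),([67,22,12],(560,398)),([46,-37,12],(410,475)),([46,-25,12],(432,455)),([-46,-37,12],(245,340))])
run(load("top7.pkl"),(300,190),[([55,25,36],(354,178)),([55,-25,36],(462,186)),([-55,25,36],(328,415))],
 [([67,22,12],(357,153)),([67,-22,12],(447,163)),([46,-37,12],(481,210)),([-46,-37,12],(462,402))])
E
```

```text
[ 0.501  -0.1479 -0.135 ] 0.4
[ 0.5013 -0.1474 -0.114 ] 0.8
rel mm -0.2953305767680572 -0.5368275624152833 yaw -0.020977310164463026
[ 0.4991 -0.1499 -0.1197] 0.5
[ 0.5013 -0.1502 -0.1027] 1.0
rel mm -2.183733956859626 0.09975119258098702 yaw -0.016944433946323514
```

```bash
python3 - <<'E'
from cell import robot
print(robot.hand_in())
E
```

```text
the job is handed in; nothing more can be done
None
```

I wrung the long block home onto its twin in the grey jig and handed the job in after about 18.6 s. No verdict is reported.

- **Placing:** I set the block down gently, with about 2 N at contact. It lay roughly 28 mm short of the stop and 10 mm clear of the fence, and I let go.
- **Pressing:** Closed fingertips found the plate about 57 mm above the block's underside. While feeling for it the force briefly reached 18.7 N; I eased back to about 12 N. It then ran at 12–16 N during the slide, somewhat above the 10 N you asked for but well below 40 N.
- **Sliding:** The tool stalled with a clear rise in side force at the fence, and again at the stop. I held about 16 N there for roughly 0.4 s, then lifted straight off. The force returned to about 0 N.

**Last checks:**
- **Scene camera:** block relative to the lower block −0.3 mm lengthwise and −0.5 mm across.
- **Top camera:** −2.2 mm lengthwise and +0.1 mm across. This disagrees with the scene camera by about 2 mm lengthwise, roughly the calibration error. I trusted the contact stall at the stop and the pictures, which show the block flush.
- **Yaw:** both cameras read about 0.02 rad off, within corner-reading error and below the 0.05 limit.
- **Bystanders:** they look unmoved in the final top picture, and the arm was clear of everything.

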